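Clamp the draw latch of the blue equipment case

ROBOT

A 6-joint arm with a two-finger parallel gripper is mounted at the origin on the work surface. World frame = base frame: x ahead of the robot, y to its left, z up, the work surface at z = 0. Lengths are in m, angles in degrees, forces in N, time in s.
With the tool pointing down it reaches from about 0.4 to 0.825 m from the base axis. Payload 7 kg.
Tool frame: the origin (TCP) lies midway between the tips of the shut fingers; the grasp point (between the pads) lies 19 mm behind it (r.grip_point_offset is the z of the grasp point in the tool frame, in m); z points along the fingers, y is the line along which they close (so a half turn about z gives the same grasp; the last joint's range is limited). The gripper opens to 88 mm and grips with 3 to 60 N. Pads are 19 mm wide; open, the fingers measure 130 mm over their backs; the gripper's body (78 mm by 193 mm) begins 47 mm behind the grasp point.
Start: joints at [-49.097, 20.546, 0.682, 0, -70.136, -16.507], TCP at [0.279, -0.615, 0.227] pointing down, gripper open.
Joint ranges: [-176.03, 176.03], [-82.01, 121.73], [-58.28, 71.71], [-173.87, 95.51], [-174.79, -0.11], [-173.66, 173.66]. Speed limits (degrees/s): [136.94, 136.94, 172.46, 180, 180, 180].

INTERFACE

Orientations are given as [roll, pitch, yaw] about the fixed x, y, z axes, in that order (R = Rz(yaw) Ry(pitch) Rx(roll)).
In Python, from plant import r, viewer, recognise, outline_of, pinpoint gives the robot as it stands.
- The arm moves only by the tool move_arm, never from a script. Its argument "targets" is a list of rows, each a list of 2 entries, a list of its own where there are three numbers: the shift along the tool's x, y, z in cm, then the turn, a rotation vector about the tool's x, y, z in rad. A call has 1 to 5 rows; each row is the pose to reach, as a shift and turn from the pose commanded when the call began, along the tool's axes at that moment; what a row does not reach only later rows make up. A row lasts 1/8 s, in which the tool goes at most 62.5 mm and 10.7 degrees, less where a joint would pass 70% of its speed; a pose out of reach is approached as far as the arm can. A call with a gripper value outside its range is refused whole. "jaw" is the finger opening in cm, from 0 to 8.76, set as the call begins (left out, the last holds). The fingers move at their own pace and stop on an object; "squeeze" is the grip in N (left out, the last holds). Time passes only in rows, so rows that repeat a pose let the fingers close. It gives the time, the measured TCP pose, the force, the opening and the grip force at its end, in the units of the state.
- r.get_state(): the state, without advancing time (a new reading comes with each control period).
- viewer.capture(name): name is "scene" or "side" or "wrist"; returns a dict with "image" (400x640x3 uint8, blue, green, red), "intrinsics" (3x3 intrinsics, pixels), "camera_from_world" (4x4, takes a point from world to camera coordinates). Camera axes: x right, y up, looking along -z (the intrinsics and any distortion apply to the point x, -y, -z); pixel columns grow to the right and rows downward; lengths in m; the calibration is good to about 2 mm. A picture is of the moment at which its call begins. There is no depth.
- r.close_job(): hands the job in; it is judged then, once.
Trained networks look in the newest picture that a camera, given by its name, has taken for a name from the list of things; names that differ only in an ending like _2 or _b are one class to them, and where a whole thing is asked for, a point or a joint stands for the part that bears it (a point fixed in the world has none). Each returns a list of dicts, best first, with "score" (0 to 1); they miss things now and then, are a little off and sometimes report something else, mostly with a low value. They report only what shows in the picture. A call takes as long as a camera call.
- recognise(label, camera): "box" ([left, top, right, bottom] in pixels, round what is visible of it).
- outline_of(label, camera): "mask" (400x640 bool, what is visible of it) and "box" ([left, top, right, bottom] in pixels, round what is visible of it).
- pinpoint(label, camera): "location" ([row, column] in pixels: a listed point, or the origin of a listed thing).
The state is a dict: "time_s": time; "joints": joint angles; "qd": joint speeds; "joint_torque": joint torques, N m; "tcp_pos": TCP position; "eef_rot": TCP orientation; "contact_force": force on the tool from outside, world axes, zero at the start; "moment": the same for the moment, N m; "gripper_width": finger opening in m; "gripper_force": force on a finger pad.
Only numpy, scipy, OpenCV 4.12 (cv2) and the standard library are available. Lean on these libraries where they do the work, as an engineer would, in place of code of your own. Each camera call takes 0.05 s, during which the arm holds its last target. There are 200 camera calls.

TASK

Close up the blue equipment case: swing the wire loop of its draw latch forward and down so that its crossbar drops behind the keeper hook, then push the red lever back over center until it lies flat and clamps. The grey case is still being packed: leave its latch open and undisturbed.

Things in the scene. Friction and masses are not known exactly. Their poses are not given: they have to be found in the camera images.
- blue_pin (a point): Lever pin of the draw latch on top of the blue case (170 x 200 x 130 mm, aluminium edges, fixed). Axes: z up, x along the latch to the keeper, y along the pin, which is 18 mm above the flat top and 148 above the table. Red lever with black end: plate 26 mm wide, 5 thick, reaching 64 mm from the pin; it starts leaning to the keeper; clamped it lies flat on the -x side, upper face 6.5 mm above the pin.
- blue_seat (a point): Where the crossbar lies when clamped: 60 mm ahead (+x) of the pin and 4 mm lower; axes as the pin's. The keeper (brass hook on a dark plate), 28 mm wide: its post ends 4 mm on the -x side of this point; its lip covers the mouth from 8 to 12 mm above this point and reaches to x = +3 mm. The mouth opens to +x; its floor, 5 mm below this point, runs on to x = +26 mm.
- blue_bar (a point): Centre of the latch loop's crossbar: steel, 8 mm thick, 52 long, along y, 76 mm from the loop's pivot, which is on the lever 20 mm from its pin. Side bars 43 mm apart straddle the lever. At the start the loop leans back 10 to 25 degrees past upright on a stop, crossbar highest. Pushed forward past upright it falls freely; with the lever up, the bar lands on the mouth's floor beyond the lip.
- blue_lever (a joint): Angle of the red lever: 0 flat and clamped, 1.57 upright, 2.1 (stop) leaning to the keeper; starts at 1.85 to 2.08 and stays by friction. Turning it to 0 draws the fallen crossbar under the lip to the post and stretches the loop's springs (about 4 mm, 30 N). It takes about 5 N near the lever's end; just before flat it passes center, then is pulled flat and stays.
- grey_bar (a point): Centre of the crossbar on the grey case, which has the same size and the same latch, also open with its loop leaning back. Not to be disturbed.

How it is judged:
By the outcome, as a careful person would: the job done as asked, in the order asked, and still so for the second after the job is handed in, with the robot touching nothing.
It also fails if it takes over 38 s, if anything falls off the work surface, if the arm or the gripper's body presses on something with over 40 N, if the wrist force passes 120 N, or if a joint passes its speed limit or range.

## Working session

There is one attempt and no reset: what is moved stays moved. The work goes in short steps, Python scripts to look and compute and a tool call to move; the robot and the scene stay as the last step left them, time stands still between calls to the robot, and variables do not carry over. Pictures are saved under pics/ and viewed, at most 10 in all, crops included, and the job is handed in when it is done.

Besides the shell and the picture viewer there is one more tool, called after "Request:" as name([rows], argument=value, ...), one row to a line, values as JSON. move_arm: Moves the arm, as the interface text tells. Its arguments: {"type":"object","properties":{"targets":{"type":"array","items":{"type":"array"}},"jaw":{"type":"number"},"squeeze":{"type":"number"}},"required":["targets"]}

```bash
mkdir -p pics
cat > h.py <<'E'
import numpy as np, cv2
from plant import r, viewer, recognise, outline_of, pinpoint
def cap(cam,name=None):
    c=viewer.capture(cam)
    if name: cv2.imwrite('pics/'+name+'.png',c['image'])
    return c
def ray(c,row,col):
    K=np.array(c['intrinsics']);T=np.array(c['camera_from_world'])
    d=np.linalg.inv(K)@[col,row,1]; d=np.array([d[0],-d[1],-d[2]])
    R=T[:3,:3];o=-R.T@T[:3,3]; d=R.T@d; return o,d/np.linalg.norm(d)
def atz(c,row,col,z):
    o,d=ray(c,row,col); return o+d*(z-o[2])/d[2]
def tri(rays):
    A=sum(np.eye(3)-np.outer(d,d) for o,d in rays); b=sum((np.eye(3)-np.outer(d,d))@o for o,d in rays)
    p=np.linalg.solve(A,b); return p,[np.linalg.norm((np.eye(3)-np.outer(d,d))@(p-o)) for o,d in rays]
def proj(c,p):
    q=np.array(c['camera_from_world'])@np.append(p,1); u=np.array(c['intrinsics'])@[q[0],-q[1],-q[2]]; return u[:2]/u[2]
E
python3 - <<'E'
from h import *
np.set_printoptions(precision=4,suppress=True)
C={k:cap(k,k+'0') for k in('scene','side')}
for l in('blue_pin','blue_seat','blue_bar','grey_bar'):
    R=[]
    for k in C:
        P=pinpoint(l,k); print(l,k,[(np.round(p['location'],1),round(p['score'],2)) for p in P[:3]])
        if P: R.append(ray(C[k],*P[0]['location']))
    if len(R)==2: print(tri(R))
s=r.get_state();print(s['time_s'],s['tcp_pos'],s['eef_rot'],r.grip_point_offset)
cv2.imwrite('pics/both.png',cv2.resize(np.vstack([C['scene']['image'],C['side']['image']]),(480,600)))
E
```

```text
blue_pin scene [(array([143.2, 384.3]), 0.68)]
blue_pin side [(array([292.1, 311. ]), 0.9), (array([134.1, 384. ]), 0.6)]
(array([0.5455, 0.1835, 0.153 ]), [np.float64(0.0005157079898169407), np.float64(0.0005157079898169438)])
blue_seat scene [(array([165.8, 400.1]), 0.56)]
blue_seat side [(array([279.8, 277.8]), 0.75), (array([133.6, 381.7]), 0.16)]
(array([0.6056, 0.1683, 0.1469]), [np.float64(0.00020944658997448936), np.float64(0.0002094465899744802)])
blue_bar scene [(array([102.6, 388.1]), 0.59)]
blue_bar side [(array([255.9, 317.7]), 0.71)]
(array([0.5343, 0.1913, 0.2422]), [np.float64(0.0010768229346507108), np.float64(0.0010768229346505853)])
grey_bar scene [(array([187.5, 198.2]), 0.79)]
grey_bar side [(array([134. , 381.1]), 0.57)]
(array([ 0.5046, -0.1742,  0.2483]), [np.float64(0.002264060432481477), np.float64(0.0022640604324814734)])
0.5 [ 0.2788 -0.6147  0.2265] [ 179.9989   -0.002  -155.6018] -0.0188
```

View pics/scene0.png

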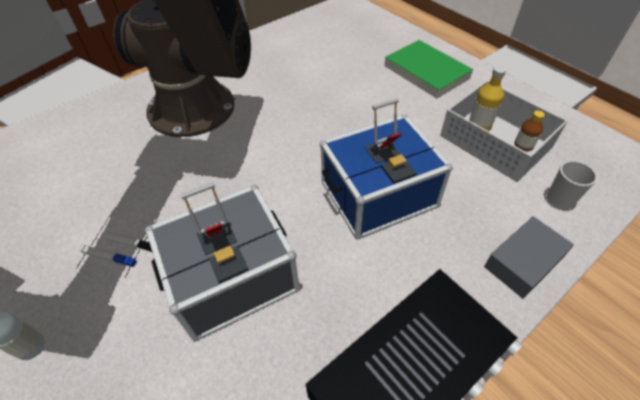

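View pics/side0.png

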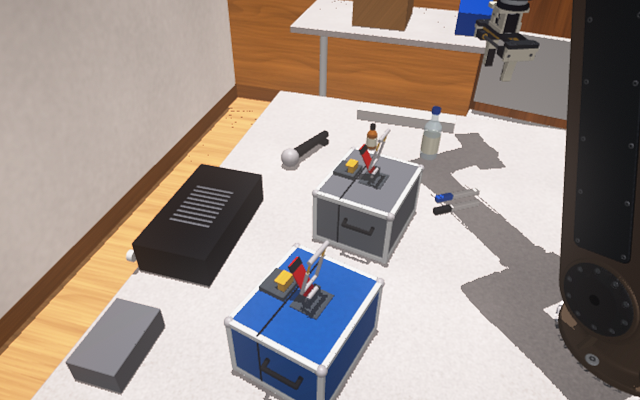

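The scene picture shows the blue latch with its pin near (384,143), keeper (398,161) and bar (386,103). In the side picture the pin is near (311,292) and the bar near (318,256). The triangulated heights and the 62 mm pin-to-seat distance match the given sizes, so the blue latch yaw is about -14°.

```bash
cat >> h.py <<'E'
from scipy.spatial.transform import Rotation as Ro
np.set_printoptions(precision=4,suppress=True)
def go(p,yaw,pitch=0,roll=180):
    s=r.get_state(); R=Ro.from_euler('xyz',s['eef_rot'],degrees=True)
    G=Ro.from_euler('xyz',[roll,pitch,yaw],degrees=True)
    print('t',s['time_s'],'shift cm',R.inv().apply(np.array(p)-s['tcp_pos'])*100,'rotvec',(R.inv()*G).as_rotvec())
def latch(pin,yaw,x,y,z):
    a=np.radians(yaw);return np.array(pin)+[x*np.cos(a)-y*np.sin(a),x*np.sin(a)+y*np.cos(a),z]
E
python3 - <<'E'
from h import *
p=latch([.5455,.1835,.148],-14.2,-.06,0,.192);print(p);go(p,165.8)
E
```

```text
[0.4873 0.1982 0.34  ]
t 0.5 shift cm [-52.5731  65.4176 -11.3456] rotvec [ 0.     -0.      0.6737]
```

Request:
move_arm([
  [[0, 0, -6], [0, 0, 0]],
  [[0, 0, -12], [0, 0, 0]],
  [[0, 0, -15], [0, 0, 0.1]],
  [[-3.8, 4.7, -15], [0, 0, 0.25]],
  [[-7.6, 9.4, -15], [0, 0, 0.4]],
], jaw=0, squeeze=20)

```text
time_s: 1.12
tcp_pos: [0.3093, -0.4967, 0.3762]
eef_rot: [180.0, 0.0, -178.9]
contact_force: [1.7, 0.5, -0.0]
gripper_width: 0.0431
gripper_force: 0.0
```

Run:
```python
from h import *
p=latch([.5455,.1835,.148],-14.2,-.06,0,.21);go(p,165.8);print(r.get_state()['tcp_pos'])
```

```text
t 1.125 shift cm [-19.1464  69.1379   1.8383] rotvec [0.0002 0.     0.2672]
[ 0.3093 -0.4967  0.3762]
```

Request:
move_arm([
  [[-1.6, 5.8, 0], [0, 0, 0.05]],
  [[-3.2, 11.6, 0], [0, 0, 0.1]],
  [[-4.8, 17.4, 0], [0, 0, 0.15]],
  [[-6.4, 23.2, 0], [0, 0, 0.2]],
  [[-8, 29, 0], [0, 0, 0.25]],
])

```text
time_s: 1.75
tcp_pos: [0.3816, -0.204, 0.377]
eef_rot: [180.0, 0.1, 167.0]
contact_force: [1.4, -0.2, 0.7]
gripper_width: 0.0007
gripper_force: 0.0
```

Request:
move_arm([
  [[-1.5, 5.8, 0], [0, 0, 0]],
  [[-3, 11.6, 0], [0, 0, 0]],
  [[-4.5, 17.4, 0], [0, 0, 0]],
  [[-6, 23.2, 0], [0, 0, 0]],
  [[-7.5, 29, 0], [0, 0, 0]],
])

```text
time_s: 2.38
tcp_pos: [0.5197, 0.0623, 0.3771]
eef_rot: [180.0, 0.1, 167.2]
contact_force: [0.5, -1.6, 0.5]
gripper_width: 0.0005
gripper_force: 0.0
```

Run:
```python
from h import *
p=latch([.5455,.1835,.148],-14.2,-.06,0,.21);go(p,165.8);print(r.get_state()['tcp_pos'],r.get_state()['joints'])
```

```text
t 2.375 shift cm [ 6.1772 12.5335  1.9091] rotvec [0.0007 0.0009 0.0242]
[0.5197 0.0623 0.3771] [  28.3345    2.3988   -3.1452    0.0073  -84.3913 -131.1513]
```

Request:
move_arm([
  [[2.5, 5.2, 0], [0, 0, 0]],
  [[5, 10.4, 0.8], [0, 0, 0.02]],
  [[6.2, 12.5, 1.9], [0, 0, 0.024]],
  [[6.2, 12.5, 1.9], [0, 0, 0.024]],
  [[6.2, 12.5, 1.9], [0, 0, 0.024]],
])

```text
time_s: 3.0
tcp_pos: [0.4868, 0.1957, 0.358]
eef_rot: [180.0, 0.0, 165.8]
contact_force: [-0.1, -0.2, -0.0]
gripper_width: 0.0003
gripper_force: 0.0
```

Run:
```python
from h import *
C={k:cap(k,k+'1') for k in('scene','side','wrist')}
for l in('blue_pin','blue_seat','blue_bar'):
    R=[]
    for k in C:
        P=pinpoint(l,k); print(l,k,[(np.round(p['location'],1),round(p['score'],2)) for p in P[:3]])
        if P: R.append(ray(C[k],*P[0]['location']))
    if len(R)>1: print(tri(R))
print(r.get_state()['tcp_pos'],r.get_state()['eef_rot'])
```

```text
blue_pin scene [(array([144.7, 384.7]), 0.73)]
blue_pin side [(array([292.5, 309.2]), 0.72)]
blue_pin wrist [(array([223.1, 330.3]), 0.59)]
(array([0.5469, 0.1823, 0.1499]), [np.float64(0.0015150082698579454), np.float64(0.0013934301591791733), np.float64(0.0026341695984302385)])
blue_seat scene [(array([169.9, 400.6]), 0.66), (array([146.7, 384.4]), 0.17)]
blue_seat side [(array([280.1, 282.4]), 0.89)]
blue_seat wrist [(array([264.6, 332. ]), 0.83)]
(array([0.6041, 0.1662, 0.1398]), [np.float64(0.005023987956654521), np.float64(0.005782562318422838), np.float64(0.0022927198881603646)])
blue_bar scene [(array([103.3, 382.4]), 0.45)]
blue_bar side []
blue_bar wrist []
[0.4867 0.1959 0.3576] [179.9995   0.0028 165.7685]
```

View pics/wrist1.png

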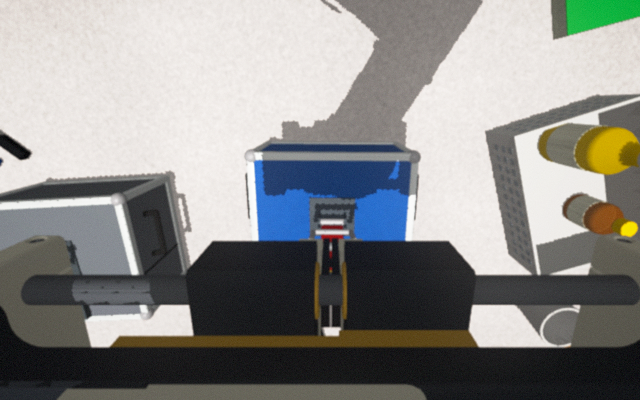

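View pics/side1.png

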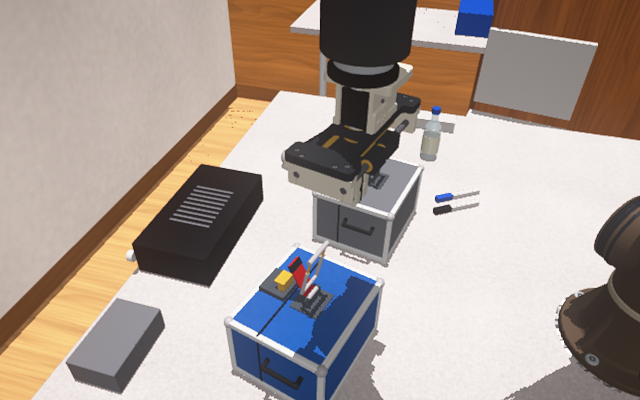

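The wrist picture shows the lever and pin at (330,223), in line with the shut fingers at column 331, and the case square to the image. The side picture shows the loop undisturbed. I'll go down behind the bar and push it forward.

Request:
move_arm([
  [[0, 0.2, 5], [0, 0, 0]],
  [[0, 0.2, 10], [0, 0, 0]],
  [[0, 0.2, 13.2], [0, 0, 0]],
  [[-1, 0.2, 13.2], [0, 0, 0]],
  [[-2, 0.2, 13.2], [0, 0, 0]],
])

```text
time_s: 4.22
tcp_pos: [0.5081, 0.1933, 0.2272]
eef_rot: [179.9, 0.1, 165.8]
contact_force: [-0.1, -0.1, 0.5]
gripper_width: 0.0007
gripper_force: 0.0
```

Request:
move_arm([
  [[-1, 0, 0], [0, 0, 0]],
  [[-2, 0, 0], [0, 0, 0]],
  [[-3, 0, 0], [0, 0, 0]],
  [[-4, 0, 0], [0, 0, 0]],
  [[-4.5, 0, 0], [0, 0, 0]],
])

```text
time_s: 4.85
tcp_pos: [0.5507, 0.1817, 0.2254]
eef_rot: [-180.0, -0.0, 165.8]
contact_force: [-0.4, -0.2, -0.1]
gripper_width: 0.0007
gripper_force: 0.0
```

Run:
```python
from h import *
c=cap('side','side2');d=cap('scene')
cv2.imwrite('pics/s2.png',np.hstack([cv2.resize(c['image'][150:400,180:430],(400,400)),cv2.resize(d['image'][60:260,280:480],(400,400))]))
print(r.get_state()['tcp_pos'],r.get_state()['contact_force'])
```

```text
[0.5505 0.1817 0.2253] [ 0.5058 -0.5794  0.7347]
```

View pics/s2.png

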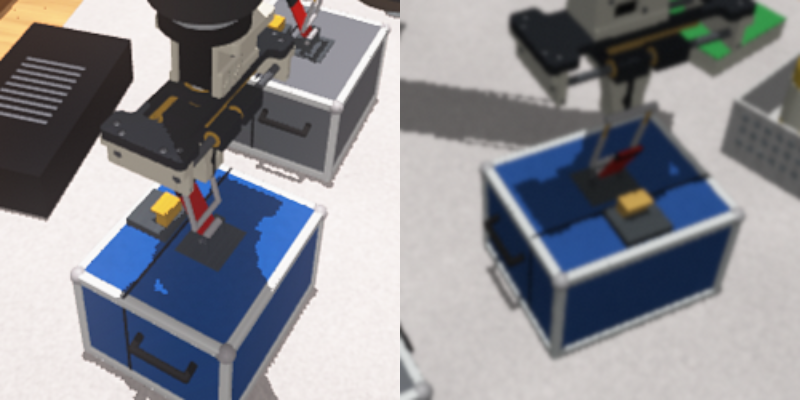

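The crops show the finger tip behind a roughly upright loop that has not fallen yet, with the lever still forward. I'll push about 2.5 cm further.

Request:
move_arm([
  [[-0.8, 0, 0], [0, 0, 0]],
  [[-1.6, 0, 0], [0, 0, 0]],
  [[-2.5, 0, 0], [0, 0, 0]],
  [[-2.5, 0, 0], [0, 0, 0]],
  [[-2.5, 0, 0], [0, 0, 0]],
])

```text
time_s: 5.58
tcp_pos: [0.5743, 0.1757, 0.2254]
eef_rot: [-180.0, -0.0, 165.8]
contact_force: [0.4, -0.2, -0.4]
gripper_width: 0.0001
gripper_force: 0.0
```

Run:
```python
from h import *
c=cap('side','side3');d=cap('scene')
cv2.imwrite('pics/s3.png',np.hstack([cv2.resize(c['image'][200:350,220:370],(400,400)),cv2.resize(d['image'][80:230,310:460],(400,400))]))
print(r.get_state()['tcp_pos'],r.get_state()['contact_force'],r.get_state()['time_s'])
for k in('side','scene'):print([(p['location'],p['score']) for p in pinpoint('blue_bar',k)])
```

```text
[0.5742 0.1758 0.2256] [ 0.207   0.283  -1.0641] 5.675
[([275.5, 271.8], 0.67)]
[([170.4, 406.2], 0.51)]
```

View pics/s3.png

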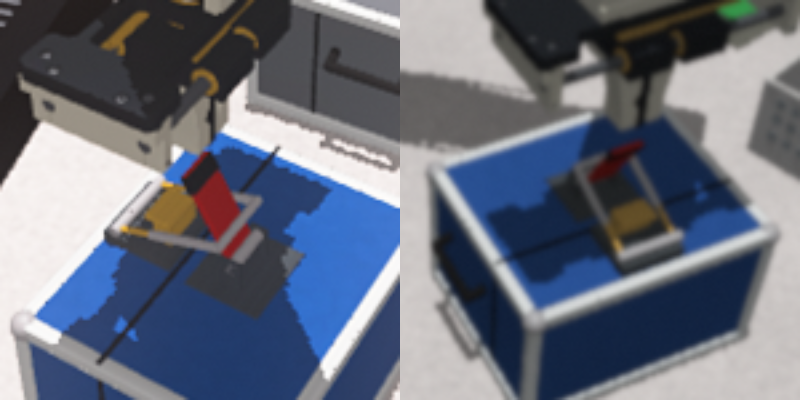

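The crops show the loop fallen with its crossbar beyond the brass hook, and the lever still upright and free. Next I'll move in front of the lever (+x side), go down, then push it back.

Request:
move_arm([
  [[-2.8, 0, -0.3], [0, 0, 0]],
  [[-2.8, 0, 0], [0, 0, 0]],
  [[-2.8, 0, 1.7], [0, 0, 0]],
  [[-2.8, 0, 3.3], [0, 0, 0]],
  [[-2.8, 0, 3.3], [0, 0, 0]],
])

```text
time_s: 6.4
tcp_pos: [0.6, 0.1685, 0.1903]
eef_rot: [-179.9, -0.2, 165.8]
contact_force: [0.8, -0.4, -0.3]
gripper_width: 0.0004
gripper_force: 0.0
```

Request:
move_arm([
  [[1.2, 0, 0], [0, 0, 0]],
  [[2.4, 0, 0], [0, 0, 0]],
  [[3.2, 0, 0], [0, 0, 0]],
  [[4.0, 0, -0.3], [0, 0, 0]],
  [[4.7, 0, -0.5], [0, 0, 0]],
])

```text
time_s: 7.02
tcp_pos: [0.5552, 0.1806, 0.1978]
eef_rot: [180.0, -0.0, 165.8]
contact_force: [0.8, 0.4, -0.9]
gripper_width: 0.0002
gripper_force: 0.4
```

Run:
```python
from h import *
c=cap('side','side4');d=cap('scene')
cv2.imwrite('pics/s4.png',np.hstack([cv2.resize(c['image'][200:350,220:370],(400,400)),cv2.resize(d['image'][80:230,310:460],(400,400))]))
s=r.get_state();p=s['tcp_pos']-np.array([.546,.183,.148]);a=np.radians(14.2)
print(s['time_s'],s['contact_force'],'latch xyz',p[0]*np.cos(a)-p[1]*np.sin(a),p[0]*np.sin(a)+p[1]*np.cos(a),p[2])
```

```text
7.125 [-0.0752 -0.6826 -0.105 ] latch xyz 0.009467587960305305 1.3635001074611876e-05 0.049957849511647556
```

View pics/s4.png

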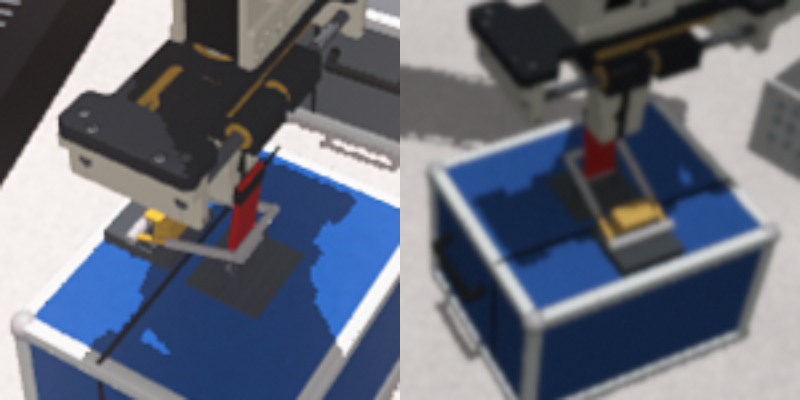

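The crops show the finger in front of an upright lever and the crossbar drawn to the hook mouth. I'll continue along the arc.

Request:
move_arm([
  [[0.7, 0, 0], [0, 0, 0]],
  [[1.4, 0, 0.1], [0, 0, 0]],
  [[2.0, 0, 0.25], [0, 0, 0]],
  [[2.6, 0, 0.55], [0, 0, 0]],
  [[3.2, 0, 0.9], [0, 0, 0]],
])

```text
time_s: 7.75
tcp_pos: [0.5249, 0.1885, 0.1887]
eef_rot: [180.0, 0.0, 165.8]
contact_force: [2.7, 0.2, 1.0]
gripper_width: 0.0005
gripper_force: 1.4
```

```bash
cat >> h.py <<'E'
def st():
    s=r.get_state();p=s['tcp_pos']-np.array([.546,.183,.148]);a=np.radians(14.2)
    print(s['time_s'],s['contact_force'],'latch xyz',p[0]*np.cos(a)-p[1]*np.sin(a),p[0]*np.sin(a)+p[1]*np.cos(a),p[2])
E
python3 - <<'E'
from h import *
c=cap('side','side5');d=cap('scene')
cv2.imwrite('pics/s5.png',np.hstack([cv2.resize(c['image'][200:350,220:370],(400,400)),cv2.resize(d['image'][80:230,310:460],(400,400))]))
st()
E
```

```text
7.85 [2.1224 0.2712 0.7718] latch xyz -0.022295005604853015 -2.0454717653911603e-05 0.04030734875882047
```

View pics/s5.png

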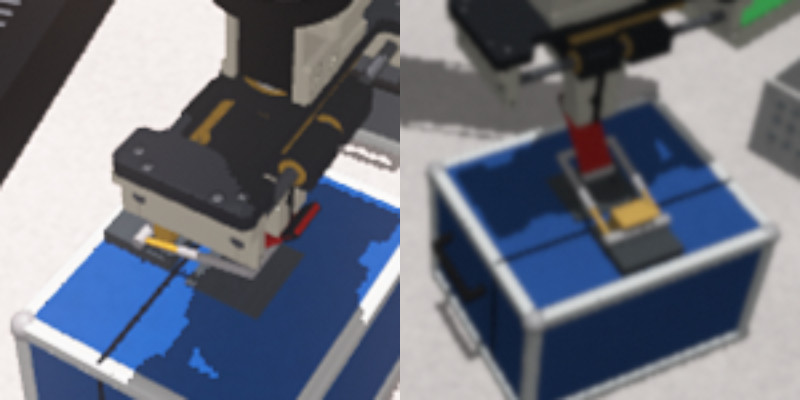

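The crops show the lever about 45° back and the bar under the brass lip. Now I'll press it down to flat.

Request:
move_arm([
  [[0.5, 0, 0.4], [0, 0, 0]],
  [[1.0, 0, 0.85], [0, 0, 0]],
  [[1.4, 0, 1.35], [0, 0, 0]],
  [[1.7, 0, 1.8], [0, 0, 0]],
  [[1.9, 0, 2.2], [0, 0, 0]],
])

```text
time_s: 8.48
tcp_pos: [0.5057, 0.1929, 0.1658]
eef_rot: [-180.0, -0.1, 165.8]
contact_force: [-0.3, 0.0, 0.3]
gripper_width: 0.0004
gripper_force: 0.0
```

Request:
move_arm([
  [[0.1, 0, 0.35], [0, 0, 0]],
  [[0.2, 0, 0.7], [0, 0, 0]],
  [[0.25, 0, 1.0], [0, 0, 0]],
  [[0.3, 0, 1.2], [0, 0, 0]],
  [[0.3, 0, 1.2], [0, 0, 0]],
])

```text
time_s: 9.1
tcp_pos: [0.5036, 0.1937, 0.1548]
eef_rot: [-180.0, 0.0, 165.8]
contact_force: [-0.3, -0.1, 3.5]
gripper_width: 0.0003
gripper_force: 1.4
```

```bash
python3 -c "
from h import *
st()"
```

```text
9.1 [-0.2727 -0.0587  3.4887] latch xyz -0.04369167745792383 -5.1934448754153636e-05 0.006809631061009902
```

Request:
move_arm([
  [[0, 0, 0.1], [0, 0, 0]],
  [[0, 0, 0.2], [0, 0, 0]],
  [[0, 0, 0.2], [0, 0, 0]],
])

```text
time_s: 9.48
tcp_pos: [0.5038, 0.1937, 0.1546]
eef_rot: [180.0, 0.1, 165.8]
contact_force: [-7.8, -1.2, 17.1]
gripper_width: 0.001
gripper_force: 8.8
```

Request:
move_arm([
  [[0, 0, -3], [0, 0, 0]],
  [[0, 0, -8], [0, 0, 0]],
  [[0, 0, -13], [0, 0, 0]],
  [[4, 0, -17], [0, 0, 0]],
  [[8, 0, -17], [0, 0, 0]],
])

```text
time_s: 10.1
tcp_pos: [0.4265, 0.2143, 0.3256]
eef_rot: [179.7, 0.2, 165.7]
contact_force: [0.3, 0.7, -0.2]
gripper_width: 0.0003
gripper_force: 0.0
```

Request:
move_arm([
  [[3, 0, -2], [0, 0, 0]],
  [[3, 0, -2], [0, 0, 0]],
])

```text
time_s: 10.35
tcp_pos: [0.3962, 0.2215, 0.3445]
eef_rot: [179.8, 0.1, 165.9]
contact_force: [0.5, -0.6, 0.3]
gripper_width: 0.0005
gripper_force: 0.0
```

Run:
```python
from h import *
c=cap('side','side6');d=cap('scene')
cv2.imwrite('pics/s6.png',np.hstack([cv2.resize(c['image'][200:350,220:370],(400,400)),cv2.resize(d['image'][80:230,310:460],(400,400))]))
st()
```

```text
10.45 [-0.4944 -0.1457  0.6196] latch xyz -0.15389182665734652 0.0002722765152161355 0.19460845016154601
```

View pics/s6.png

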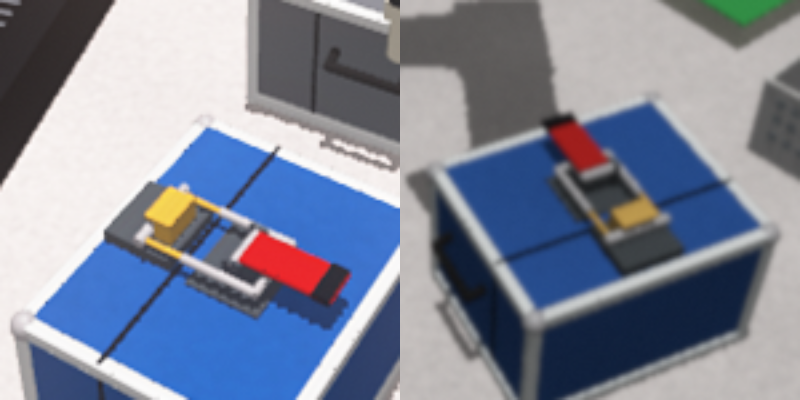

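The crops show the lever lying flat on the -x side, the bar under the hook lip, and the gripper clear. I'll hand in.

```bash
python3 -c "
from h import *
print(r.close_job())"
```

```text
the job is handed in; nothing more can be done
None
```

The blue case is latched: the crossbar is behind the keeper hook, the red lever lies flat and clamped, the grey latch was never touched, and the job was handed in at about 10.5 s.

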